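Set a syringe pump's pusher block to its red stop

TASK

Get the syringe pump ready for its next syringe: with a fingertip press down the blue release pad on top of the pusher block to free its brake, and keeping it pressed push the block along the rods until it rests against the red stop collar. Then take the finger off so that the brake holds the block there. Never force the block along with its brake on, never grip or push the metal block itself, and leave the bottle, the loose syringe and the tape where they are.

Things in the scene. Friction and masses are not known exactly. Their poses are not given: they have to be found in the camera images.
- pump: syringe pump fixed to the bench: white housing 150 x 360 mm, 74 mm high; on it two 10 mm guide rods (x -45 and +5 mm, 106 mm above bench) and a brass screw run along the pump's y between end plates (inner faces y +-166 mm, tops at 128 mm). Dark panel with blue display faces +x; syringe cradle at x 30 to 75, y 128 to 180 mm, to 124 mm high. Origin: centre of underside, on the bench, z up
- carriage: aluminium pusher block on the rods, without its pad: x -65 to +25 mm, y +-30 mm, top 126 mm above the bench, and a pusher arm out to x +75 mm. Axes parallel to the pump's; origin at bench height on the pump's y axis, midway along the block (mid-width is x -20 mm). Its end faces (y +-30 mm) meet the stops. Not to be gripped or pushed directly
- pad_top (a point): centre of the upper face of the blue release pad, in the middle of the block's top, 136 mm above the bench when up. Pad 44 mm (pump x) by 56 mm (pump y, along the rods), with a lip 3 mm high, 5 mm wide at both ends along the rods (46 mm clear between), so a fingertip on it can push the block either way. Moves with the pad and block; axes parallel to the pump's
- release (a joint): travel of the blue pad, m: 0 up (brake on), grows as it is pressed straight down, 0.008 fully down (face then still 2 mm above the block). Sprung: begins to move at about 6 N, about 9 N fully down, springs back when let go. Brake is off once pressed over 1 mm; with the brake on, about 8 to 10 N of friction holds the block
- pusher (a joint): position of the block's middle along the pump's y axis from the pump's middle, in m. With the brake off the block slides with about 1 N of friction
- carriage_bore (a point): middle of the block's bore on the guide rod that carries the stops: midway between the block's end faces, at pump x = +5 mm, 106 mm above the bench
- red_stop: the marked stop: red collar, 26 mm diameter, 14 mm long (+-7 mm along the rod), clamped immovably on the guide rod at pump x +5 mm, on one or the other side of the block. Origin: its centre, on the rod's axis, 106 mm above the bench; axes parallel to the pump's. The block touches it when this centre and point carriage_bore are 37 mm apart
- plain_stop: the other stop collar, same size, bare steel, clamped on the same rod on the other side of the block; not the one wanted
- bottle: bystander: loose glass bottle with white cap, 70 mm diameter, 145 mm high, standing; origin at the centre of its underside
- syringe: bystander: loose plastic syringe lying on the bench along its own x axis, 170 mm long, 20 mm high; origin under the middle of its barrel
- tape: bystander: loose roll of black tape lying flat, 64 mm diameter, 19 mm high; origin at the centre of its underside

How it is judged:
On the way, in this order (a step that is already met when the one before it is completed fails the run):
1. the release pad is pressed at least 2 mm down while the block is still within 6 mm of where it stood (value of joint release above 0.002 m and distance of carriage_bore from where it was at the start of the episode below 0.006 m), for 0.05 s.
2. the block is brought against the red stop collar with the pad still pressed (distance between carriage_bore and red_stop below 0.039 m and value of joint release above 0.001 m), for 0.05 s.
At the end, for the whole second after the job is handed in: The pusher block rests against the red collar (gap under 2 mm), its release pad is up again with the brake on (within 0.8 mm), the block is still, and bottle, syringe and tape are within 10 mm of where they stood (distance between carriage_bore and red_stop below 0.039 m and value of joint release below 0.0008 m and velocity of joint pusher between -0.003 and 0.003 m/s and distance of each of bottle, syringe, tape from where it was at the start of the episode below 0.01 m); the robot touches nothing.
It fails at once if the block, already moved from where it stood, is forced along with its brake on (value of joint release below 0.0005 m and distance of carriage_bore from where it was at the start of the episode above 0.003 m and (velocity of joint pusher above 0.02 m/s or velocity of joint pusher below -0.02 m/s)).
It fails at once if the metal block itself is gripped or pushed by the fingers (over 4 N) (contact force between the fingers and carriage above 4 N).
It fails at once if the bottle is shifted or lifted more than 10 mm (distance of bottle from where it was at the start of the episode above 0.01 m).
It fails at once if the syringe is shifted or lifted more than 10 mm (distance of syringe from where it was at the start of the episode above 0.01 m).
It fails at once if the tape is shifted or lifted more than 10 mm (distance of tape from where it was at the start of the episode above 0.01 m).
It also fails if it takes over 42 s, if anything falls off the work surface, if the arm or the gripper's body presses on something with over 40 N, if the wrist force passes 120 N, or if a joint passes its speed limit or range.

ROBOT

A 6-joint arm with a two-finger parallel gripper is mounted at the origin on the work surface. World frame = base frame: x ahead of the robot, y to its left, z up, the work surface at z = 0. Lengths are in m, angles in rad, forces in N, time in s.
With the tool pointing down it reaches from about 0.3 to 0.85 m from the base axis. Payload 4.2 kg.
Tool frame: the origin (TCP) lies at the very end of the fingers, on their centre line; the grasp point (between the pads) lies 19 mm behind it; z points along the fingers, y is the line along which they close (so a half turn about z gives the same grasp; the last joint's range is limited). The gripper opens to 91 mm and grips with 3 to 60 N. Pads are 32 mm wide; open, the fingers measure 118 mm over their backs; the gripper's body (76 mm by 178 mm) begins 60 mm behind the grasp point.
Start: joints at [-1.33, 0.32, 1.565, -0, 1.257, -0.02], TCP at [0.148, -0.556, 0.214] pointing down, gripper open.
Joint ranges: [-3.11, 3.11], [-0.84, 2.01], [0.21, 2.61], [-1.34, 4.49], [0.05, 2.63], [-2.56, 2.56]. Speed limits (rad/s): [2.57, 2.57, 3.14, 3.14, 3.14, 3.14].

INTERFACE

Orientations are given as a unit quaternion [x, y, z, w].
In Python, from bench import r, optics, workorder gives the robot as it stands.
- The arm moves only by the shell command python3 -m inch 'ROWS' [OPENING] [FORCE]. ROWS is JSON, a list of rows, each an object with "travel": the shift along the tool's x, y, z in cm, a list of three; "rot": the turn, a rotation vector about the tool's x, y, z in degrees, a list of three. In form: [{"travel": [x, y, z], "rot": [ax, ay, az]}, ...]. A call has 1 to 10 rows; each row shifts and turns the commanded pose from where the row before left it, along the tool's axes as they then stand; what a row does not reach is not made up. A row lasts 1/8 s, in which the tool goes at most 62.5 mm and 10.7 degrees, less where a joint would pass 70% of its speed; a pose out of reach is approached as far as the arm can. A call is refused whole if a number of a shift passes 6.25 or a number of a turn 10.7, either way. A call with a gripper value outside its range is refused whole. OPENING is the finger opening in cm, from 0 to 9.12, set as the call begins (- or left out, the last holds). The fingers move at their own pace and stop on an object; FORCE is the grip in N (left out, the last holds). Time passes only in rows, so rows that do not move let the fingers close. It gives the time, the measured TCP pose, the force, the opening and the grip force at its end, in the units of the state.
- r.get_obs(): the state, without advancing time (a new reading comes with each control period).
- optics.capture(name): name is "side" or "top" or "wrist"; returns a dict with "pixels" (400x640x3 uint8, blue, green, red), "vertical_fov" (degrees; the focal length in pixels is half the picture's height over the tangent of half this angle, whatever the lens; pixels are square), "cx", "cy" (the principal point, pixels), "R" (3x3) and "t" (3): a world point X has camera coordinates R X + t. Camera axes: x right, y down, z forward; pixel columns grow to the right and rows downward; lengths in m; the calibration is good to about 2 mm. A picture is of the moment at which its call begins. There is no depth.
- workorder.close_job(): hands the job in; it is judged then, once.
The state is a dict: "t": time; "q": joint angles; "qd": joint speeds; "joint_torque": joint torques, N m; "position": TCP position; "eef_rot": TCP orientation; "wrist_force": force on the tool from outside, world axes, zero at the start; "ft_torque": the same for the moment, N m; "opening": opening from 0.0 (shut) to 1.0 (fully open); "grip_force": force on a finger pad.
Only numpy, scipy, OpenCV 4.12 (cv2) and the standard library are available. Lean on these libraries where they do the work, as an engineer would, in place of code of your own. Each camera call takes 0.05 s, during which the arm holds its last target. There are 200 camera calls.

## Working session

There is one attempt and no reset: what is moved stays moved. The work goes in short steps, Python scripts to look and compute and a shell command to move; the robot and the scene stay as the last step left them, time stands still between calls to the robot, and variables do not carry over. Pictures are saved under pics/ and viewed, at most 10 in all, crops included, and the job is handed in when it is done.

```bash
mkdir -p pics; cat > h.py <<'E'
import cv2, numpy as np, json
from bench import r, optics, workorder
def snap(n, f):
    c=optics.capture(n); cv2.imwrite(f'pics/{f}.png', c['pixels'])
    np.savez(f'pics/{f}.npz', **{k:np.array(v) for k,v in c.items()}); return c
def cam(f):
    c=dict(np.load(f'pics/{f}.npz')); h=c['pixels'].shape[0]
    c['f']=h/2/np.tan(np.radians(float(c['vertical_fov']))/2); return c
def proj(c,X):
    p=np.atleast_2d(X)@c['R'].T+c['t']; return p[:,:2]/p[:,2:]*c['f']+[c['cx'],c['cy']]
def at_z(c,uv,z):
    d=np.c_[(np.atleast_2d(uv)-[c['cx'],c['cy']])/c['f'],np.ones(len(np.atleast_2d(uv)))]@c['R']
    o=-c['R'].T@c['t']; return o+d*((z-o[2])/d[:,2])[:,None]
E
python3 - <<'E'
from h import *
snap('top','top0'); snap('side','side0')
o=r.get_obs(); print({k:np.round(o[k],4) for k in ('t','position','eef_rot','opening','wrist_force')})
for f in('top0','side0'):
    c=cam(f); print(f,c['f'],np.round(-c['R'].T@c['t'],3))
E
```

```text
{'t': np.float64(0.1), 'position': array([ 0.1482, -0.5551,  0.2132]), 'eef_rot': array([ 9.915e-01,  1.300e-01, -1.000e-04, -8.000e-04]), 'opening': np.float64(0.9956), 'wrist_force': array([0.8694, 0.1163, 0.3773])}
top0 517.7308853655243 [ 0.472 -0.06   1.32 ]
side0 457.77175299894475 [ 0.377 -0.676  0.716]
```

View pics/top0.png

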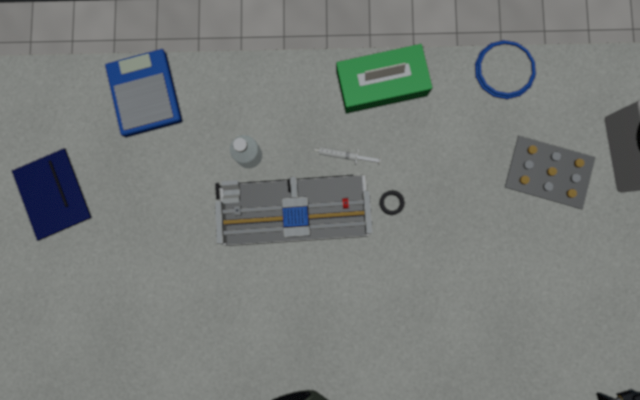

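View pics/side0.png

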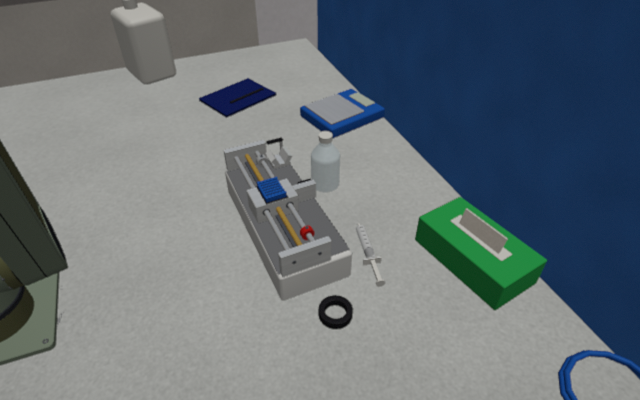

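Top view: pump seen with +y to the left (cradle at (230,195)), the blue pad at about (295,217), the red collar at (346,202) on the -y side, tape at (392,202), syringe at (347,155), bottle at (245,150). Next I segment the pad, collar and pump.

```bash
python3 - <<'E'
from h import *
for f,roi in (('top0',(150,260,200,400)),('side0',(120,320,200,370))):
    c=cam(f); im=c['pixels']; hsv=cv2.cvtColor(im,cv2.COLOR_BGR2HSV)
    M=np.zeros(im.shape[:2],bool); a=roi; M[a[0]:a[1],a[2]:a[3]]=1
    blue=(hsv[...,0]>100)&(hsv[...,0]<130)&(hsv[...,1]>130)&M
    red=((hsv[...,0]<8)|(hsv[...,0]>172))&(hsv[...,1]>130)&M
    for n,m,z in(('blue',blue,.136),('red',red,.112)):
        n_,l,s,ce=cv2.connectedComponentsWithStats(m.astype(np.uint8)); k=1+s[1:,4].argmax()
        pts=np.argwhere(l==k)[:,::-1].astype(np.float32)
        print(f,n,s[k],ce[k],np.round(at_z(c,ce[k],z)[0],4), cv2.minAreaRect(pts))
    if f=='top0':
        cv2.imwrite('pics/crop.png',cv2.resize(im[160:260,205:405],None,fx=4,fy=4,interpolation=cv2.INTER_CUBIC))
    else: cv2.imwrite('pics/crop2.png',cv2.resize(im[130:305,210:385],None,fx=3.4,fy=3.4,interpolation=cv2.INTER_CUBIC))
E
```

```text
top0 blue [283 207  25  20 446] [295.04035874 216.31838565] [0.547 0.018 0.136] ((294.9517517089844, 216.3248748779297), (18.31049156188965, 24.50898551940918), 85.91438293457031)
top0 red [343 199   5   9  44] [345.04545455 202.90909091] [ 0.5786 -0.0977  0.112 ] ((345.0, 203.0), (8.0, 4.0), 90.0)
side0 blue [308 120  62  17 510] [338.4745098  125.35882353] [0.7631 0.1814 0.136 ] ((338.4999694824219, 128.0), (60.99999237060547, 15.999998092651367), 0.0)
side0 red [300 226  14  14 108] [305.87037037 231.56481481] [ 0.5746 -0.102   0.112 ] ((306.50006103515625, 232.0000457763672), (12.074766159057617, 12.521980285644531), 63.43495178222656)
```

View pics/crop.png

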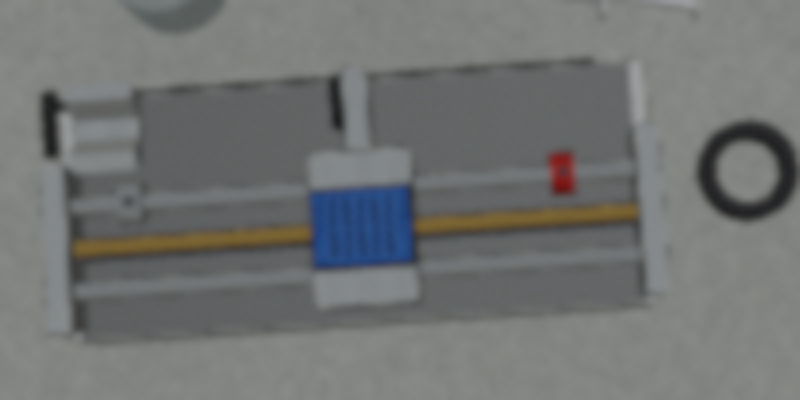

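View pics/crop2.png

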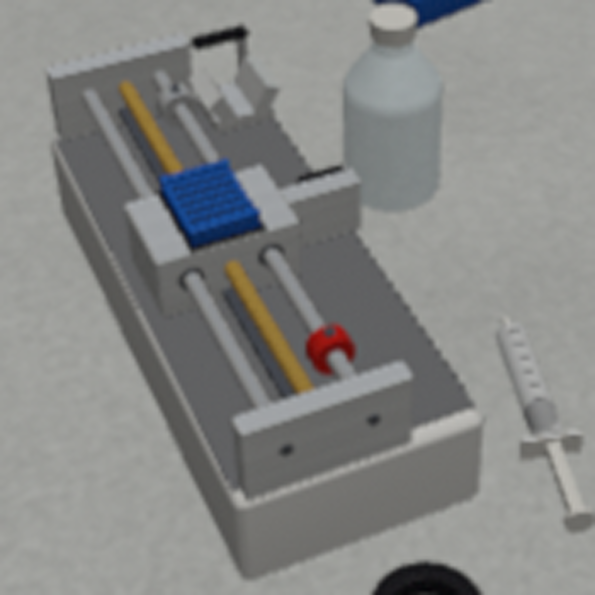

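The rods run slightly up to the right in the top crop, so the pump's yaw is about +4°. The red collar at (562,172) is on the -y side of the block and the steel one at (128,203) on the +y side. I first turn the tool to line up with the pump and close the fingers, while refining the estimates.

```bash
cat > fit.py <<'E'
from h import *
from scipy.optimize import least_squares
# pump pose fit: px,py,yaw ; pusher s ; red stop y
def fit(fs, prior=None):
    obs=[]
    for f,roi in fs:
        c=cam(f); hsv=cv2.cvtColor(c['pixels'],cv2.COLOR_BGR2HSV); M=np.zeros(hsv.shape[:2],bool); a=roi; M[a[0]:a[1],a[2]:a[3]]=1
        blue=(hsv[...,0]>100)&(hsv[...,0]<130)&(hsv[...,1]>130)&M
        red=((hsv[...,0]<8)|(hsv[...,0]>172))&(hsv[...,1]>130)&M
        brass=(hsv[...,0]>10)&(hsv[...,0]<30)&(hsv[...,1]>100)&M
        obs.append((f,c,[np.argwhere(m)[:,::-1]for m in(blue,red,brass)]))
    return obs
E
python3 - <<'E'
from fit import *
for f,c,(b,rd,br) in fit([('top0',(160,250,205,380)),('side0',(142,300,225,330))]):
    B=at_z(c,b.mean(0),.134)[0]; R=at_z(c,rd.mean(0),.109)[0]; W=at_z(c,br,.106)
    v=np.linalg.svd(W[:,:2]-W[:,:2].mean(0))[2][0]; v*=np.sign(v[1]); yaw=np.arctan2(-v[0],v[1])
    d=np.array([[np.cos(yaw),np.sin(yaw)],[-np.sin(yaw),np.cos(yaw)]])@(R-B)[:2]
    print(f,len(b),len(rd),len(br),'pad',B.round(4),'red',R.round(4),'yaw',np.degrees(yaw).round(2),'d',d.round(4))
E
python3 -m inch '[{"travel":[0,0,0],"rot":[0,0,5.5]},{"travel":[0,0,0],"rot":[0,0,5.5]},{"travel":[0,0,0],"rot":[0,0,0]}]' 0 20
```

```text
top0 446 44 425 pad [0.5471 0.0181 0.134 ] red [ 0.5788 -0.0978  0.109 ] yaw 3.24 d [ 0.0251 -0.1175]
side0 480 108 347 pad [0.5442 0.0145 0.134 ] red [ 0.5756 -0.0991  0.109 ] yaw 3.29 d [ 0.0248 -0.1152]
t: 0.48
position: [0.1482, -0.5553, 0.2135]
eef_rot: [0.999, 0.035, -0.0, -0.0]
wrist_force: [0.8, -0.1, 0.2]
opening: 0.705
grip_force: 0.0
```

```bash
python3 -m inch '[{"travel":[0,0,0],"rot":[0,0,0.8]},{"travel":[2,-2.6,0],"rot":[0,0,0]},{"travel":[3.6,-4.6,0],"rot":[0,0,0]},{"travel":[3.6,-4.6,0],"rot":[0,0,0]},{"travel":[3.6,-4.6,0],"rot":[0,0,0]},{"travel":[3.6,-4.6,0],"rot":[0,0,0]},{"travel":[3.6,-4.6,0],"rot":[0,0,0]},{"travel":[3.6,-4.6,0],"rot":[0,0,0]},{"travel":[3.6,-4.6,0],"rot":[0,0,0]},{"travel":[3.6,-4.6,0],"rot":[0,0,0]}]'; python3 -m inch '[{"travel":[3.6,-4.6,0],"rot":[0,0,0]},{"travel":[3.6,-4.6,0],"rot":[0,0,0]},{"travel":[2,-2.5,0],"rot":[0,0,0]},{"travel":[0,0,1],"rot":[0,0,0]},{"travel":[0,0,0],"rot":[0,0,0]}]'; python3 - <<'E'
from h import *
snap('wrist','w1')
o=r.get_obs(); p=o['position']; print(p, o['eef_rot'])
E
```

```text
t: 1.72
position: [0.4351, -0.1436, 0.2142]
eef_rot: [1.0, 0.028, 0.0, 0.0]
wrist_force: [0.2, 0.4, 0.7]
opening: 0.003
grip_force: 0.0
t: 2.35
position: [0.5182, -0.0239, 0.2027]
eef_rot: [1.0, 0.028, -0.002, 0.0]
wrist_force: [-0.5, -0.8, 0.6]
opening: 0.009
grip_force: 0.0
[ 0.51852107 -0.02425326  0.20332107] [ 9.99632661e-01  2.70832064e-02 -1.00519130e-03  1.79738215e-04]
```

View pics/w1.png

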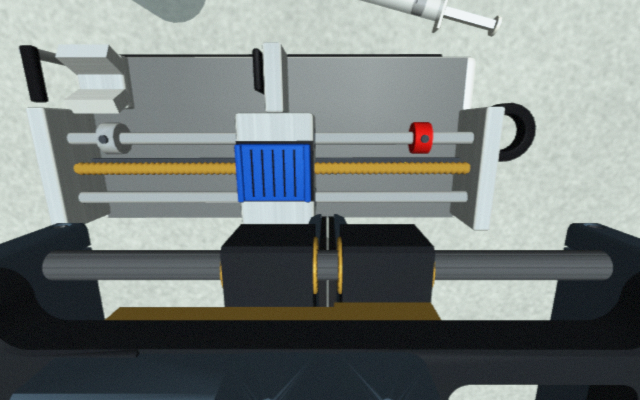

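The wrist view shows the blue pad at about (274,172), the red collar at (421,138), the steel one at (112,138), and the closed fingertips near (328,222). I refine the positions from this closer view.

```bash
python3 - <<'E'
from fit import *
f,c,(b,rd,br)=fit([('w1',(90,215,60,480))])[0]
for n,p in(('b',b),('r',rd)): print(n,len(p),p.mean(0),p.min(0),p.max(0))
print('cam',-c['R'].T@c['t'])
top=at_z(c,[[236,143],[310,143],[313,201],[238,201]],.138); print(top.round(4))
B=at_z(c,b.mean(0),.135)[0]; W=at_z(c,br,.109)
v=np.linalg.svd(W[:,:2]-W[:,:2].mean(0))[2][0]; v*=np.sign(v[1]); yaw=np.arctan2(-v[0],v[1])
R=at_z(c,rd.mean(0),.109)[0]
Rm=np.array([[np.cos(yaw),np.sin(yaw)],[-np.sin(yaw),np.cos(yaw)]])
print(B,R,np.degrees(yaw),Rm@(R-B)[:2])
o=r.get_obs();p=o['position'];from scipy.spatial.transform import Rotation as Q
for g in(B,[.546,.0165,.136]): print('tool delta cm',Q.from_quat(o['eef_rot']).inv().apply(np.array(g)-p)*100)
E
```

```text
b 4361 [273.29786746 171.48933731] [234 143] [311 201]
r 576 [421.00520833 137.00173611] [409 122] [432 152]
cam [ 0.58529246 -0.01933208  0.37275071]
[[ 0.5681  0.0466  0.138 ]
 [ 0.5711 -0.0076  0.138 ]
 [ 0.5274 -0.0117  0.138 ]
 [ 0.5243  0.0457  0.138 ]]
[0.54809914 0.019462   0.135     ] [ 0.57904016 -0.09692044  0.109     ] 3.177853541465608 [ 0.02444171 -0.11791871]
tool delta cm [ 3.20395996 -4.20703992  6.82436801]
tool delta cm [ 2.97811423 -3.92260999  6.72491059]
```

```bash
python3 -m inch '[{"travel":[1.6,-1.9,0],"rot":[0,0,0]},{"travel":[1.5,-1.8,0],"rot":[0,0,0]},{"travel":[0,0,2.5],"rot":[0,0,0]},{"travel":[0,0,2.5],"rot":[0,0,0]},{"travel":[0,0,0.8],"rot":[0,0,0]},{"travel":[0,0,0],"rot":[0,0,0]},{"travel":[0,0,0],"rot":[0,0,0]}]'; python3 - <<'E'
from h import *
snap('wrist','w2'); c=snap('side','s2')
a=cv2.resize(c['pixels'][120:260,210:370],None,fx=2.5,fy=2.5,interpolation=cv2.INTER_CUBIC)
b=cam('w2')['pixels'][70:420,150:550]; h=max(a.shape[0],b.shape[0])
p=lambda i:cv2.copyMakeBorder(i,0,h-i.shape[0],0,0,cv2.BORDER_CONSTANT)
cv2.imwrite('pics/v2.png',np.hstack([p(a),p(b)]))
E
```

```text
t: 3.28
position: [0.5493, 0.0151, 0.147]
eef_rot: [1.0, 0.027, 0.001, 0.0]
wrist_force: [0.3, -0.1, 0.6]
opening: 0.003
grip_force: 0.0
```

View pics/v2.png

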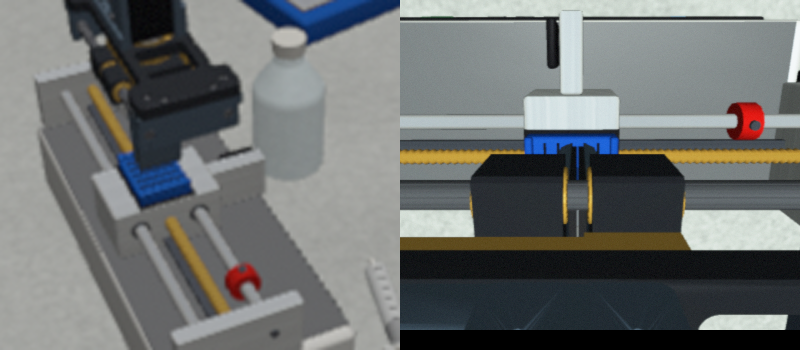

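The closed fingertip hangs over the pad, about 4 mm to the red-collar side of its centre, as planned (right panel: finger 578, pad 526–618). Pressing now.

```bash
python3 -m inch '[{"travel":[0,0,0.5],"rot":[0,0,0]},{"travel":[0,0,0.4],"rot":[0,0,0]},{"travel":[0,0,0.2],"rot":[0,0,0]},{"travel":[0,0,0.2],"rot":[0,0,0]},{"travel":[0,0,0],"rot":[0,0,0]},{"travel":[0,0,0],"rot":[0,0,0]}]'
```

```text
t: 4.12
position: [0.5485, 0.0152, 0.1339]
eef_rot: [1.0, 0.027, 0.0, 0.0]
wrist_force: [-3.3, 0.9, 6.5]
opening: 0.006
grip_force: 3.4
```

```bash
python3 -m inch '[{"travel":[0,0,0.2],"rot":[0,0,0]},{"travel":[0,0,0.2],"rot":[0,0,0]},{"travel":[0,0,0],"rot":[0,0,0]},{"travel":[0,0,0],"rot":[0,0,0]}]'
```

```text
t: 4.62
position: [0.5485, 0.0152, 0.1301]
eef_rot: [1.0, 0.027, 0.0, 0.0]
wrist_force: [-3.5, -0.7, 8.4]
opening: 0.006
grip_force: 4.1
```

The pad is about 6 mm down (8.4 N). Pushing towards the red collar.

```bash
python3 -m inch '[{"travel":[0,0.3,0],"rot":[0,0,0]},{"travel":[0,0.6,0],"rot":[0,0,0]},{"travel":[0,0.6,0],"rot":[0,0,0]},{"travel":[0,0.6,0],"rot":[0,0,0]},{"travel":[0,0.6,0],"rot":[0,0,0]},{"travel":[0,0.6,0],"rot":[0,0,0]},{"travel":[0,0.4,0],"rot":[0,0,0]},{"travel":[0,0.2,0],"rot":[0,0,0]},{"travel":[0,0,0],"rot":[0,0,0]}]'; python3 - <<'E'
from fit import *
snap('top','t3'); snap('wrist','w3')
for g in [('t3',(160,250,205,380)),('w3',(0,300,0,640))]:
    f,c,(b,rd,br)=fit([g])[0]; print(f,len(b),b.min(0),b.max(0),len(rd),rd.mean(0) if len(rd) else 0)
cv2.imwrite('pics/v3.png',cam('w3')['pixels'][60:300])
E
```

```text
t: 5.75
position: [0.5507, -0.0239, 0.1302]
eef_rot: [1.0, 0.027, 0.0, 0.0]
wrist_force: [-2.6, -0.2, 8.7]
opening: 0.002
grip_force: 4.1Traceback (most recent call last):
  File "<stdin>", line 4, in <module>
    return umr_minimum(a, axis, None, out, keepdims, initial, where)
ValueError: zero-size array to reduction operation minimum which has no identity
```

```bash
python3 -c "
from h import *
cv2.imwrite('pics/v3.png',cam('w3')['pixels'][60:300])"
```

```text
(no output)
```

View pics/v3.png

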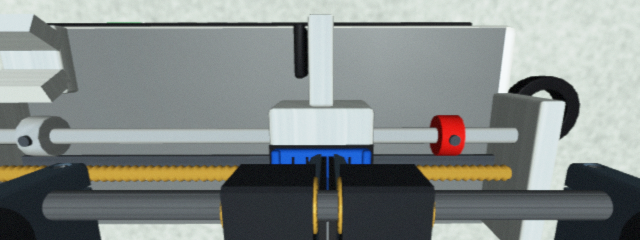

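The block has moved with the finger (block 270–373, finger 328, same offset as before); the red collar's near edge is at 431, so about 40 mm remain.

```bash
python3 -m inch '[{"travel":[0,0.3,0],"rot":[0,0,0]},{"travel":[0,0.6,0],"rot":[0,0,0]},{"travel":[0,0.6,0],"rot":[0,0,0]},{"travel":[0,0.6,0],"rot":[0,0,0]},{"travel":[0,0.6,0],"rot":[0,0,0]},{"travel":[0,0.4,0],"rot":[0,0,0]},{"travel":[0,0.2,0],"rot":[0,0,0]},{"travel":[0,0.2,0],"rot":[0,0,0]},{"travel":[0,0,0],"rot":[0,0,0]}]'; python3 -m inch '[{"travel":[0,0.2,0],"rot":[0,0,0]},{"travel":[0,0.2,0],"rot":[0,0,0]},{"travel":[0,0.1,0],"rot":[0,0,0]},{"travel":[0,0,0],"rot":[0,0,0]}]'
```

```text
t: 6.98
position: [0.5527, -0.0588, 0.1302]
eef_rot: [1.0, 0.027, 0.0, 0.0]
wrist_force: [-2.7, -0.1, 8.6]
opening: 0.007
grip_force: 4.1
t: 7.48
position: [0.553, -0.0636, 0.1302]
eef_rot: [1.0, 0.027, 0.0, 0.0]
wrist_force: [-2.4, 1.0, 7.4]
opening: 0.007
grip_force: 4.1
```

```bash
for i in 1 2 ; do python3 -m inch '[{"travel":[0,0.1,0],"rot":[0,0,0]},{"travel":[0,0.1,0],"rot":[0,0,0]},{"travel":[0,0,0],"rot":[0,0,0]}]' | grep -E 'pos|wrist'; done; python3 - <<'E'
from h import *
c=snap('wrist','w4'); cv2.imwrite('pics/v4.png',c['pixels'][60:300])
E
```

```text
position: [0.5531, -0.0655, 0.1302]
wrist_force: [-2.9, 1.2, 8.0]
position: [0.5533, -0.0663, 0.1302]
wrist_force: [-1.7, 4.3, 8.6]
```

View pics/v4.png

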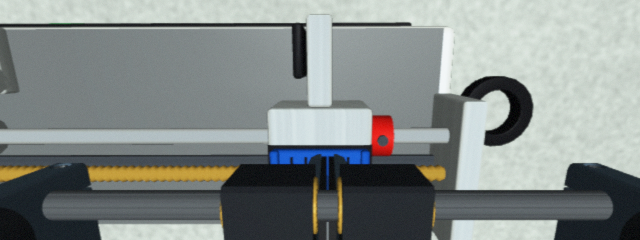

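The block's edge (372) now meets the red collar, and the side force has risen to 4.3 N. One more small push, then lift straight up.

```bash
python3 -m inch '[{"travel":[0,0.1,0],"rot":[0,0,0]},{"travel":[0,0,0],"rot":[0,0,0]},{"travel":[0,0,0],"rot":[0,0,0]}]' | grep -E 'pos|wrist'; python3 -m inch '[{"travel":[0,0,-0.2],"rot":[0,0,0]},{"travel":[0,0,-0.2],"rot":[0,0,0]},{"travel":[0,0,-0.4],"rot":[0,0,0]},{"travel":[0,0,-0.8],"rot":[0,0,0]},{"travel":[0,0,-3],"rot":[0,0,0]},{"travel":[0,0,-3],"rot":[0,0,0]},{"travel":[0,0,0],"rot":[0,0,0]},{"travel":[0,0,0],"rot":[0,0,0]}]'; python3 - <<'E'
from h import *
c=snap('wrist','w5'); s=snap('side','s5')['pixels'][110:350,180:400]
cv2.imwrite('pics/v5.png',np.hstack([c['pixels'][:240,60:640],s]))
E
```

```text
position: [0.5537, -0.0673, 0.1303]
wrist_force: [-1.6, 4.1, 8.0]
t: 9.65
position: [0.5525, -0.0687, 0.2039]
eef_rot: [1.0, 0.027, -0.001, -0.0]
wrist_force: [0.9, -0.6, 0.7]
opening: 0.007
grip_force: 0.0
```

View pics/v5.png

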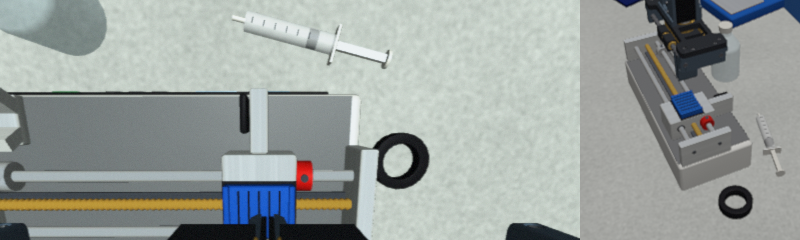

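The block still rests against the red collar (block edge and collar meet at 296). The pad is up, the finger is clear of everything, and the bottle, syringe and tape look undisturbed. Handing in.

```bash
python3 -c "
from bench import workorder
print(workorder.close_job())"
```

```text
the job is handed in; nothing more can be done
None
```

I pushed the pusher block against the red stop collar with its pad held down, then lifted the finger so the pad came up and the brake holds the block. The bottle, syringe and tape look unmoved in the last pictures; I handed the job in, but no verdict came back.

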